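# Shut the hinged burger press, pin it and keep it squeezed

### The arm

A 6-joint arm with a two-finger parallel gripper is mounted at the origin on a cart in front of the work surface, level with it; the furniture and walls round the work are solid. World frame = base frame: x ahead of the robot, y to its left, z up, the work surface at z = 0. Lengths are in mm, angles in rad, forces in N, time in s.
With the tool pointing down it reaches from about 275 to 750 mm from the base axis. Payload 10.2 kg.
Tool frame: the origin (TCP) lies midway between the tips of the shut fingers; the grasp point (between the pads) lies 19 mm behind it; z points along the fingers, y is the line along which they close (so a half turn about z gives the same grasp; the last joint's range is limited). The gripper opens to 85 mm and grips with 20 to 120 N. Pads are 22 mm wide; open, the fingers measure 114 mm over their backs; the gripper's body (76 mm by 85 mm) begins 54 mm behind the grasp point. The pads swing forward as they close: fully open they stand 13 mm farther back than shut.
Start: joints at [1.024, 0.313, 1.498, -0, 1.331, -0.223], TCP at [167.053, 497.719, 231.294] pointing down, gripper open.
Joint ranges: [-2.94, 2.94], [-0.97, 2.17], [0.19, 2.56], [-1.23, 4.37], [0.02, 3.11], [-2.88, 2.88]. Speed limits (rad/s): [2.39, 2.39, 3.01, 3.14, 3.14, 3.14].

### API

Orientations are given as a rotation vector (axis times angle).
In Python, from workcell import robot gives the robot as it stands.
- The arm moves only by the tool step_arm, never from a script. Its argument "deltas" is a list of rows, each an object with "xyz": the shift along the world's x, y, z in cm, a list of three; "twist": the turn, a rotation vector about the world's x, y, z in degrees, a list of three. In form: [{"xyz": [x, y, z], "twist": [rx, ry, rz]}, ...]. A call has 1 to 8 rows; each row shifts and turns the commanded pose from where the row before left it; what a row does not reach is not made up. A row lasts 1/12 s, in which the tool goes at most 41.7 mm and 7.16 degrees, less where a joint would pass 70% of its speed; a pose out of reach is approached as far as the arm can. A call is refused whole if a number of a shift passes 4.17 or a number of a turn 7.16, either way. A call with a gripper value outside its range is refused whole. "claw" is the opening, from 0 (shut) to 1 (fully open), set as the call begins (left out, the last holds). The fingers move at their own pace and stop on an object; the grip force is fixed at half the most. Time passes only in rows, so rows that do not move let the fingers close. It gives the time, the measured TCP pose, the force, the opening and the grip force at its end, in the units of the state.
- robot.read_state(): the state, without advancing time (a new reading comes with each control period).
- robot.camera(name): name is "scene" or "top"; returns the picture (400x640x3 uint8, blue, green, red); there is no depth.
- robot.camera_params(name): a dict with "mtx" (3x3 intrinsics, pixels), "world_from_camera" (4x4, takes a point from camera to world coordinates). Camera axes: x right, y down, z forward; pixel columns grow to the right and rows downward; lengths in mm; the calibration is good to about 2 mm. A picture is of the moment at which its call begins. camera_params takes no time and is no camera call.
- robot.close_job(): hands the job in; it is judged then, once.
Trained networks look in the newest picture that a camera, given by its name, has taken for a name from the list of things; names that differ only in an ending like _2 or _b are one class to them, and where a whole thing is asked for, a point or a joint stands for the part that bears it (a point fixed in the world has none). Each returns a list of dicts, best first, with "p" (0 to 1); they miss things now and then, are a little off and sometimes report something else, mostly with a low value. They report only what shows in the picture. A call takes as long as a camera call.
- robot.outline_of(camera, thing): "mask" (400x640 bool, what is visible of it) and "pixel" ([column, row] in pixels, amid what is visible of it).
The state is a dict: "time_s": time; "joint_positions": joint angles; "qd": joint speeds; "effort": joint torques, N m; "eef_pos": TCP position; "tcp_rot": TCP orientation; "wrist_force": force on the tool from outside, world axes, zero at the start; "ft_torque": the same for the moment, N m; "grip_width": finger opening in mm; "gripper_force": force on a finger pad.
Only numpy, scipy, OpenCV 4.12 (cv2) and the standard library are available. Lean on these libraries where they do the work, as an engineer would, in place of code of your own. Each camera call takes 0.05 s, during which the arm holds its last target. There are 200 camera calls.

### The job

Swing the lid of the hinged burger press on the range down onto its base, then take the slim pin out of the wooden rest and push it down through the lined-up holes in the front lugs of lid and base. Press the pin fully down, so that its collar squeezes the sprung ring round the hole all the way in and keeps the halves pressed shut, and finish while still holding it pressed like that. Leave the stout pin in the rest and do not disturb the kettle, salt shaker and pepper mill.

Things in the scene. Friction and masses are not known exactly. Their poses are not given: they have to be found in the camera images.
- press: cast aluminium burger press, fixed on the range top (z = 0) between 42 mm high grates. Origin: centre of its underside; z up, x points to the hinge; the front, with the lug, is -x, towards the robot (yaw within 0.2 rad). Base block 120 (x) x 100 (y) mm, top face at 36 mm; front lug 36 x 36 mm, x = -60 to -96 mm, top also at 36 mm
- press_hole (a point): centre of the hole in the base's front lug, at the lug's top face (press frame: x -78, y 0, z 36 mm). The hole is vertical, 14.5 mm wide, 28 mm deep and open below; z up
- lid_hinge (a point): middle of the lid's hinge axis, along the press's y (press frame: x 66, y 0, z 36 mm). The lid is a flat plate 100 mm wide, 10 mm thick; its outer (upper) face is 10 mm from the plane through the hinge axis; it reaches 126 mm from the hinge and its 36 mm wide front lug 162 mm
- lid (a joint): lid angle, rad: 0 shut on the base, 1.57 upright; starts at 1.05 to 1.45, leaning towards the robot. Hinge friction (0.2 Nm) holds the 0.25 kg lid where it is left; 2 to 4 N on its outer face moves it
- lid_hole (a point): centre of the 14.5 mm through hole in the lid's front lug, at the lug's outer (upper) face, 144 mm from the hinge axis; the lug is 10 mm thick, and the sprung ring stands on it. With the lid shut it lies 10 mm above press_hole, in line with it
- pin_rest: wooden pin rest, fixed, 150 x 60 x 50 mm, on the surface to the right; origin at the centre of its underside; its two 21 mm holes lie 40 mm either way along its x, and the pins stand in them, tip 8 mm above the surface, collar on the rest's top. Which pin stands in which hole varies
- slim_pin_knob (a point): slim steel pin: centre of its knob, 62 mm above the tip. Knob: upright cylinder 22 mm wide, 30 mm high (slimmer, taller than the stout pin's); below it a collar 30 mm wide, 5 mm thick, its underside 42 mm above the tip; shaft 12 mm, tapered tip; 77 mm long in all, 70 g. Pushed home, the collar has the ring fully in and the tip is 29 mm below press_hole
- slim_pin_tip (a point): the slim pin's tip, on its axis
- slim_pin: the slim steel pin; origin at its tip, z from tip to knob
- stout_pin_knob (a point): centre of the knob of the stout pin, which does not fit and stays in the rest: knob a flat disc 40 mm wide, 18 mm high
- kettle: stove kettle with a bow handle, about 190 mm across and 234 mm high, on the back right grate; origin at the centre of its underside
- salt_shaker: salt shaker, 44 mm across, 90 mm high, on the front right grate; origin at the centre of its underside
- pepper_mill: wooden pepper mill, 58 mm across, 170 mm high, behind the pin rest; origin at the centre of its underside
- spring_ring (a joint): travel (m) of the steel ring that stands 8 mm proud of the lid's front lug, round the hole: 31 mm wide outside, 19 mm inside. 0 = out, 0.005 = pressed in as far as it goes; a spring pushes it back out, about 2 N at first and 9 N when fully in

How it is judged (in metres and radians):
On the way, in this order (a step that is already met when the one before it is completed fails the run):
1. the lid is swung shut (under 0.05 rad) while the slim pin is still away from the press (value of joint lid below 0.05 rad and distance between slim_pin_tip and press_hole above 0.1 m), for 0.2 s.
2. the slim pin is through the lid's hole and at least 10 mm into the base's hole (value of joint lid below 0.05 rad and horizontal distance between slim_pin_tip and press_hole below 0.004 m and z of slim_pin_tip in the frame of press_hole below -0.01 m), for 0.1 s.
At the end, for the whole second after the job is handed in: Lid shut (under 0.02 rad), sprung ring squeezed in over 4 of its 5 mm, slim pin upright (0.15 rad) through both holes (tip within 4 mm of the axis, over 25 mm below the base lug's top), pushing on the press with over 4 N, the robot still pressing the pin with over 3 N (value of joint lid below 0.02 rad and value of joint spring_ring above 0.004 m and horizontal distance between slim_pin_tip and press_hole below 0.004 m and z of slim_pin_tip in the frame of press_hole below -0.025 m and angle between the z axis of slim_pin and the z axis of press, either way round below 0.15 rad and contact force between slim_pin and press above 4 N and contact force between any of the fingers, the arm and slim_pin above 3 N); the arm keeps its last pose, push and grip.
It fails at once if the stout pin is taken from its place (moved over 20 mm) (distance of stout_pin_knob from where it was at the start of the episode above 0.02 m).
It fails at once if the kettle is moved over 30 mm (distance of kettle from where it was at the start of the episode above 0.03 m).
It fails at once if the salt shaker is moved over 30 mm (distance of salt_shaker from where it was at the start of the episode above 0.03 m).
It fails at once if the pepper mill is moved over 30 mm (distance of pepper_mill from where it was at the start of the episode above 0.03 m).
It also fails if it takes over 64 s, if anything falls off the work surface, if the arm or the gripper's body presses on something with over 40 N, if the wrist force passes 120 N, or if a joint passes its speed limit or range.

## Working session

There is one attempt and no reset: what is moved stays moved. The work goes in short steps, Python scripts to look and compute and a tool call to move; the robot and the scene stay as the last step left them, time stands still between calls to the robot, and variables do not carry over. Pictures are saved under pics/ and viewed, at most 10 in all, crops included, and the job is handed in when it is done.

Besides the shell and the picture viewer there is one more tool, called after "Request:" as name(argument=value, ...) on one line, values as JSON. step_arm: Moves the arm, as the interface text tells. Its arguments: {"type":"object","properties":{"deltas":{"type":"array"},"claw":{"type":"number"}},"required":["deltas"]}

```bash
mkdir -p pics; cat > h.py <<'E'
import numpy as np, cv2
from workcell import robot
def par(n):
    p=robot.camera_params(n); return np.array(p["mtx"]),np.array(p["world_from_camera"])
def ray(n,px):
    K,T=par(n); d=T[:3,:3]@np.linalg.solve(K,[px[0],px[1],1.]); return T[:3,3],d
def at_z(n,px,z):
    o,d=ray(n,px); return o+d*(z-o[2])/d[2]
def proj(n,P):
    K,T=par(n); c=np.linalg.inv(T)@np.r_[P,1]; q=K@c[:3]; return q[:2]/q[2]
def tri(a,b):
    o1,d1=ray(*a);o2,d2=ray(*b); s=np.linalg.lstsq(np.c_[d1,-d2],o2-o1,rcond=None)[0]
    p,q=o1+s[0]*d1,o2+s[1]*d2; return (p+q)/2,np.linalg.norm(p-q)
def out(n,t):
    r=robot.outline_of(n,t); return r[0] if r else None
E
python3 - <<'E'
from h import *
np.set_printoptions(precision=1,suppress=True)
ims=[robot.camera(n) for n in("scene","top")]
for n,i in zip(("scene","top"),ims):
    cv2.imwrite(f"pics/{n}0.png",i); K,T=par(n); print(n,K[0,0],T[:3,3],T[:3,2])
for t in["slim_pin_knob","stout_pin_knob","pin_rest","press","lid","spring_ring","pepper_mill","salt_shaker","kettle"]:
    for n in("scene","top"):
        r=robot.outline_of(n,t); print(t,n,[(round(x["p"],2),x["pixel"],int(x["mask"].sum())) for x in r[:2]])
print(robot.read_state())
E
```

```text
scene 380.14565265442087 [ 134.9 -532.4  596.7] [ 0.5  0.6 -0.6]
top 487.871176033701 [ 356.9    9.9 1110.2] [ 0.2 -0.  -1. ]
slim_pin_knob scene [(0.64, [389.7, 277.4], 266)]
slim_pin_knob top [(0.72, [447.3, 216.1], 161), (0.47, [334.0, 254.5], 352)]
stout_pin_knob scene [(0.66, [349.3, 293.3], 475), (0.54, [271.7, 173.7], 2913)]
stout_pin_knob top [(0.73, [443.1, 250.6], 261)]
pin_rest scene [(0.63, [362.6, 305.4], 2405)]
pin_rest top [(0.83, [439.2, 234.4], 1746), (0.54, [349.5, 134.0], 6754)]
press scene [(0.69, [273.6, 172.1], 2920), (0.25, [282.5, 141.0], 961)]
press top [(0.92, [238.6, 216.1], 3228), (0.56, [349.8, 137.8], 6584)]
lid scene [(0.87, [285.8, 138.7], 1047)]
lid top [(0.59, [232.1, 187.2], 543)]
spring_ring scene []
spring_ring top [(0.62, [243.5, 217.7], 3417)]
pepper_mill scene [(0.58, [278.3, 219.6], 714), (0.19, [273.3, 169.6], 2846)]
pepper_mill top [(0.66, [433.4, 132.2], 981)]
salt_shaker scene [(0.91, [275.0, 218.3], 715)]
salt_shaker top [(0.61, [336.4, 253.1], 341), (0.51, [239.0, 215.2], 3200)]
kettle scene [(0.64, [386.6, 173.1], 6894)]
kettle top [(0.55, [352.5, 133.6], 6662)]
{'time_s': 1.0, 'joint_positions': array([ 1. ,  0.3,  1.5,  0. ,  1.3, -0.2]), 'qd': array([-0.,  0.,  0., -0., -0.,  0.]), 'effort': array([  0. , -41.2, -26. ,  -0. ,   0. ,  -0. ]), 'eef_pos': array([167.1, 497.7, 231.3]), 'tcp_rot': array([-0.5, -3.1, -0. ]), 'wrist_force': array([-0.5,  1. ,  0.7]), 'ft_torque': array([-0., -0.,  0.]), 'gripper_force': 0.0, 'grip_width': 85.2384211364789}
```

View pics/scene0.png

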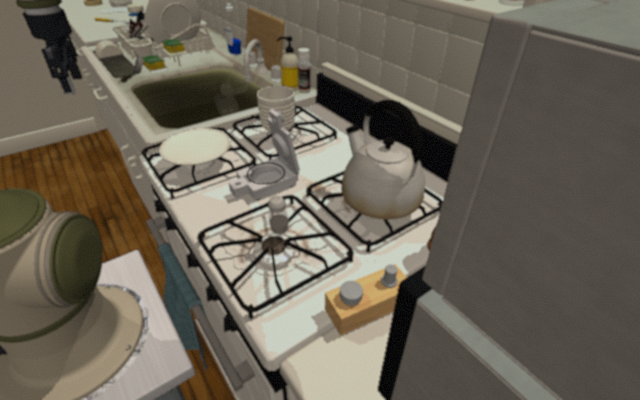

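View pics/top0.png

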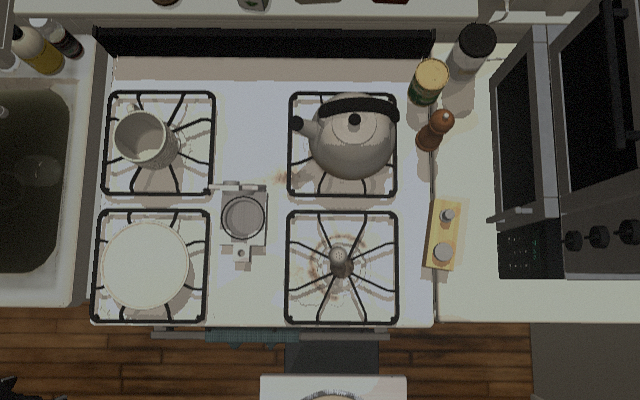

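The slim pin (slimmer knob) is at top (447,216) and scene (390,277). The stout pin is at top (442,251). The press lug is at top (241,253), and the lid stands nearly upright, edge-on, at row ~187. I'll zoom in next.

```bash
python3 - <<'E'
from h import *
np.set_printoptions(precision=1,suppress=True)
a=cv2.imread("pics/top0.png");b=cv2.imread("pics/scene0.png")
r=lambda i,f:cv2.resize(i,None,fx=f,fy=f,interpolation=cv2.INTER_CUBIC)
c1=r(a[175:275,200:280],4); c2=r(a[195:275,415:475],4); c3=r(b[100:210,220:310],4);
H=max(x.shape[0] for x in(c1,c2))
pad=lambda x:cv2.copyMakeBorder(x,0,440-x.shape[0],0,0,cv2.BORDER_CONSTANT)
o=np.hstack([pad(c1),pad(c2)]); cv2.imwrite("pics/z1.png",np.clip(o*1.3,0,255).astype(np.uint8))
cv2.imwrite("pics/z2.png",np.clip(c3*1.3,0,255).astype(np.uint8))
print("slim",tri(("scene",[389.7,277.4]),("top",[447.3,216.1])),at_z("top",[447.3,216.1],70))
print("stout",tri(("scene",[349.3,293.3]),("top",[443.1,250.6])))
print("lughole",at_z("top",[240,253],36))
print("salt",at_z("top",[336,253],80),"pepper",tri(("top",[445,116]),("top",[445,116]))[0],at_z("top",[445,116],170))
print("fridge?",at_z("top",[492,215],0), "kettle",at_z("top",[352,134],150))
E
```

```text
slim (array([ 493.6, -245.6,   62.8]), np.float64(2.8642634216709277)) [ 491.5 -243.    70. ]
stout (array([ 416.3, -232.2,   62.6]), np.float64(4.132188581676543))
lughole [411.5 205.4  36. ]
salt [410.5  -4.1  80. ] pepper [ 356.9    9.9 1110.2] [ 681.5 -221.   170. ]
fridge? [ 503.8 -362.7    0. ] kettle [648.6 -34.7 150. ]
```

View pics/z1.png

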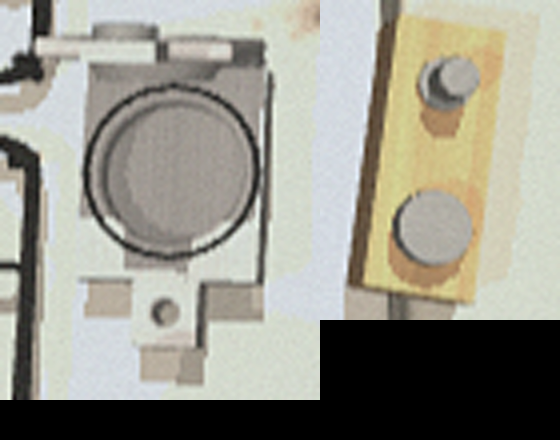

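View pics/z2.png

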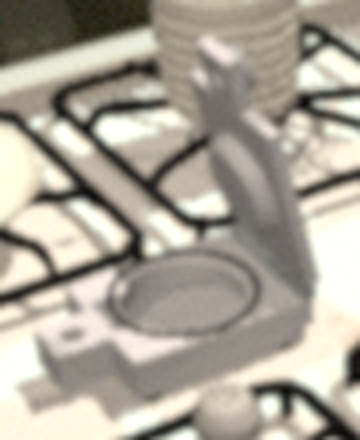

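The base-lug hole is at top (241.3,253) and scene (238,183). The slim knob's top is at top (450,214.5), with the stout pin in front of it. The lid lug tip is at top (231,186) and scene (275.5,111). Next I compute the geometry.

```bash
python3 - <<'E'
from h import *
np.set_printoptions(precision=1,suppress=True)
print("hole tri",tri(("top",[241.2,253]),("scene",[238,183])),at_z("top",[241.2,253],36))
print("lidtip",tri(("top",[231.2,184]),("scene",[275.5,111])))
for nm,p,z in[("lug FL",(133,345),36),("lug FR",(197,345),36),("lugBL",(133,283),36),("base FL",(80,280),36),("base FR",(264,280),36),("base BR",(266,66),36)]:
    print(nm,at_z("top",[200+p[0]/4,175+p[1]/4],z))
# lug hole by dark blob
print("knob top",at_z("top",[450,214.5],85),"stout top",at_z("top",[415+112/4,195+227/4],73))
for p in[(400,12),(503,38),(475,300),(365,285)]: print("rest",at_z("top",[415+(p[0]-320)/4,195+p[1]/4],50))
g=cv2.cvtColor(cv2.imread("pics/top0.png"),6).astype(int); print(g[246:260,232:252])
E
```

```text
hole tri (array([412. , 202.4,  36.9]), np.float64(1.1897484763054313)) [411.5 202.8  36. ]
lidtip (array([531.9, 198.2, 199. ]), np.float64(3.5904483028263585))
lug FL [393.5 219.5  36. ]
lug FR [393.7 184.6  36. ]
lugBL [427.2 220.8  36. ]
base FL [428.6 249.9  36. ]
base FR [429.3 149.1  36. ]
base BR [548.6 151.4  36. ]
knob top [ 493.  -245.2   85. ] stout top [ 415.  -230.6   73. ]
rest [ 534.1 -222.1   50. ]
rest [ 520.  -278.3   50. ]
rest [ 377.4 -257.7   50. ]
rest [ 385.  -198.8   50. ]
[[123 163 164 165 168 168 166 163 166 167 161 165 164 163 165 163 168 141
   52  74]
 [133 154 164 165 167 164 165 164 166 165 161 164 165 161 165 164 167 125
   59  76]
 [136 165 167 167 167 166 169 169 165 165 168 165 169 165 163 166 166 111
   56  85]
 [137 170 166 167 166 167 158 147 127 127 137 159 167 166 164 167 168 113
   61  93]
 [134 167 169 164 163 166 133 100  77  78  90 138 160 168 166 166 170 111
   61  87]
 [134 167 164 170 168 150  95  61  71 103 104 116 135 169 165 166 170  95
   61  91]
 [138 169 164 167 164 144  67  69  95 121 119 117 120 170 168 167 172  85
   64  99]
 [143 165 165 164 169 135  58  62 117 124 118 113 124 164 166 164 168  81
   59 105]
 [154 171 167 167 167 141  80  54 108 119 118 118 133 167 162 166 168  85
   62 105]
 [169 167 165 166 167 160 124  71  80 120 125 129 156 168 166 165 174  86
   63 105]
 [164 166 166 162 166 165 160 122 117 132 139 155 169 164 163 168 171  69
   62 103]
 [166 165 161 166 168 166 165 157 161 161 163 160 155 159 160 162 163  56
   58 115]
 [164 166 164 164 160 163 163 165 164 156 157 152 148 147 148 152 154  57
   64 118]
 [167 163 168 166 166 163 164 156 155 149 147 148 149 148 151 147 151  53
   68 121]]
```

Request:
step_arm(deltas=[{"xyz": [0, 0, 3.5], "twist": [0, 0, 4]}, {"xyz": [0, 0, 3.5], "twist": [0, 0, 4]}, {"xyz": [2.9, -2, 0], "twist": [0, 0, 0]}, {"xyz": [2.9, -2, 0], "twist": [0, 0, 0]}, {"xyz": [2.9, -2, 0], "twist": [0, 0, 0]}, {"xyz": [2.9, -2, 0], "twist": [0, 0, 0]}, {"xyz": [2.9, -2, 0], "twist": [0, 0, 0]}, {"xyz": [2.9, -2, 0], "twist": [0, 0, 0]}], claw=0)

```text
time_s: 1.67
eef_pos: [342.2, 376.5, 301.4]
tcp_rot: [0.289, 3.128, 0.0]
wrist_force: [0.7, 0.5, -0.3]
grip_width: -0.1
gripper_force: 0.0
```

Request:
step_arm(deltas=[{"xyz": [2.9, -2, 0], "twist": [0, 0, 0]}, {"xyz": [2.9, -2, 0], "twist": [0, 0, 0]}, {"xyz": [2.9, -2, 0], "twist": [0, 0, 0]}, {"xyz": [2.9, -2, 0], "twist": [0, 0, 0]}, {"xyz": [2.9, -2, 0], "twist": [0, 0, 0]}, {"xyz": [2.9, -2, 0], "twist": [0, 0, 0]}, {"xyz": [0, 0, 0], "twist": [0, 0, 0]}])

```text
time_s: 2.25
eef_pos: [518.9, 253.9, 300.1]
tcp_rot: [-0.297, -3.127, 0.002]
wrist_force: [-0.3, 0.3, 0.1]
grip_width: 0.1
gripper_force: 0.0
```

Request:
step_arm(deltas=[{"xyz": [2.9, -1.8, 0], "twist": [0, 0, 0]}, {"xyz": [2.9, -1.8, 0], "twist": [0, 0, 0]}, {"xyz": [2.9, -1.7, 0], "twist": [0, 0, 0]}, {"xyz": [0, 0, -3.5], "twist": [0, 0, 0]}, {"xyz": [0, 0, -3.5], "twist": [0, 0, 0]}, {"xyz": [0, 0, -3.5], "twist": [0, 0, 0]}, {"xyz": [0, 0, -3.5], "twist": [0, 0, 0]}, {"xyz": [0, 0, 0], "twist": [0, 0, 0]}])

```text
time_s: 2.92
eef_pos: [598.9, 204.4, 154.2]
tcp_rot: [-0.288, -3.116, 0.004]
wrist_force: [-0.1, -0.0, -1.0]
grip_width: 0.1
gripper_force: 0.0
```

```bash
python3 - <<'E'
from h import *
b=robot.camera("scene");a=robot.camera("top")
r=lambda i:cv2.resize(i,(320,320),interpolation=cv2.INTER_CUBIC)
cv2.imwrite("pics/b1.png",np.hstack([r(b[60:220,200:360]),r(a[140:270,180:310])]))
E
```

```text
(no output)
```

View pics/b1.png

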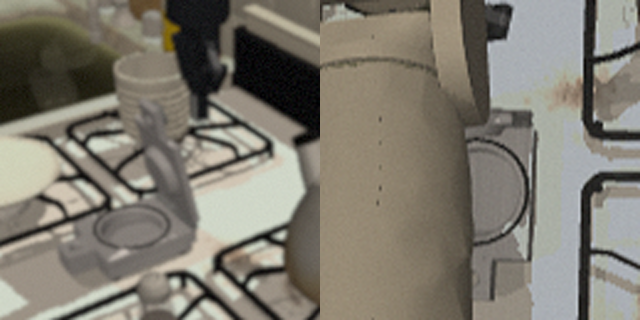

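The fingers are behind the upright lid (scene crop: fingers at (200,100), lid tip at (150,110)). Next I pull it over along an arc.

Request:
step_arm(deltas=[{"xyz": [-2.0, 0, -0.2], "twist": [0, 0, 0]}, {"xyz": [-1.8, 0, -0.1], "twist": [0, 0, 0]}, {"xyz": [-1.3, 0, -0.2], "twist": [0, 0, 0]}, {"xyz": [-1.3, 0, -0.2], "twist": [0, 0, 0]}, {"xyz": [-1.1, 0, -0.4], "twist": [0, 0, 0]}, {"xyz": [-1.0, 0, -0.5], "twist": [0, 0, 0]}, {"xyz": [-1.0, 0, -0.6], "twist": [0, 0, 0]}, {"xyz": [-0.9, 0, -0.7], "twist": [0, 0, 0]}])

```text
time_s: 3.68
eef_pos: [499.5, 205.2, 135.8]
tcp_rot: [0.288, 3.122, 0.003]
wrist_force: [0.9, -0.1, -0.1]
grip_width: 0.2
gripper_force: 0.3
```

Request:
step_arm(deltas=[{"xyz": [-0.8, 0, -0.8], "twist": [0, 0, 0]}, {"xyz": [-0.8, 0, -0.8], "twist": [0, 0, 0]}, {"xyz": [-0.7, 0, -0.9], "twist": [0, 0, 0]}, {"xyz": [-0.6, 0, -1.0], "twist": [0, 0, 0]}, {"xyz": [-0.5, 0, -1.0], "twist": [0, 0, 0]}, {"xyz": [-0.4, 0, -1.1], "twist": [0, 0, 0]}, {"xyz": [-0.3, 0, -0.8], "twist": [0, 0, 0]}, {"xyz": [0, 0, 0], "twist": [0, 0, 0]}])

```text
time_s: 4.35
eef_pos: [457.4, 204.9, 69.0]
tcp_rot: [0.288, 3.127, 0.001]
wrist_force: [-0.6, 0.3, -0.1]
grip_width: 0.0
gripper_force: 0.0
```

Request:
step_arm(deltas=[{"xyz": [-0.2, 0, -0.8], "twist": [0, 0, 0]}, {"xyz": [-0.2, 0, -0.8], "twist": [0, 0, 0]}, {"xyz": [0, 0, -0.4], "twist": [0, 0, 0]}, {"xyz": [0, 0, -0.3], "twist": [0, 0, 0]}, {"xyz": [0, 0, 0], "twist": [0, 0, 0]}, {"xyz": [0, 0, 0], "twist": [0, 0, 0]}])

```text
time_s: 4.85
eef_pos: [452.9, 204.7, 46.0]
tcp_rot: [-0.289, -3.128, 0.0]
wrist_force: [-5.7, -1.9, 11.3]
grip_width: 0.0
gripper_force: 5.4
```

Request:
step_arm(deltas=[{"xyz": [0, 0, 2], "twist": [0, 0, 0]}, {"xyz": [0, 0, 4], "twist": [0, 0, 0]}, {"xyz": [0, 0, 4], "twist": [0, 0, 0]}, {"xyz": [0, 0, 4], "twist": [0, 0, 0]}, {"xyz": [0, 0, 4], "twist": [0, 0, 0]}, {"xyz": [0, -3.5, 2], "twist": [0, 0, 0]}, {"xyz": [0, -3.5, 0], "twist": [0, 0, 0]}, {"xyz": [0, -3.5, 0], "twist": [0, 0, 0]}])

```text
time_s: 5.52
eef_pos: [453.4, 98.7, 246.7]
tcp_rot: [0.286, 3.125, 0.0]
wrist_force: [0.5, -0.9, -0.6]
grip_width: 0.2
gripper_force: 0.0
```

Request:
step_arm(deltas=[{"xyz": [0, -3.5, 0], "twist": [0, 0, 0]}, {"xyz": [0, -3.5, 0], "twist": [0, 0, 0]}, {"xyz": [0, -3.5, 0], "twist": [0, 0, 0]}, {"xyz": [0, -3.5, 0], "twist": [0, 0, 0]}, {"xyz": [0, -3.5, 0], "twist": [0, 0, 0]}, {"xyz": [0, -3.5, 0], "twist": [0, 0, 0]}, {"xyz": [0, -3.5, 0], "twist": [0, 0, 0]}, {"xyz": [0, 0, 0], "twist": [0, 0, 0]}], claw=0.6)

```text
time_s: 6.18
eef_pos: [452.9, -150.2, 245.0]
tcp_rot: [-0.296, -3.128, 0.002]
wrist_force: [0.7, 1.1, 0.1]
grip_width: 51.2
gripper_force: 0.0
```

```bash
python3 - <<'E'
from h import *
b=robot.camera("scene");a=robot.camera("top"); cv2.imwrite("pics/raw_t.png",a);cv2.imwrite("pics/raw_s.png",b)
r=lambda i:cv2.resize(i,(400,400),interpolation=cv2.INTER_CUBIC)
cv2.imwrite("pics/b2.png",np.clip(np.hstack([r(b[110:230,200:320]),r(a[190:280,195:285])])*1.3,0,255).astype(np.uint8))
print(robot.read_state()["eef_pos"])
E
```

```text
[ 452.95004776 -146.20182026  245.07634566]
```

View pics/b2.png

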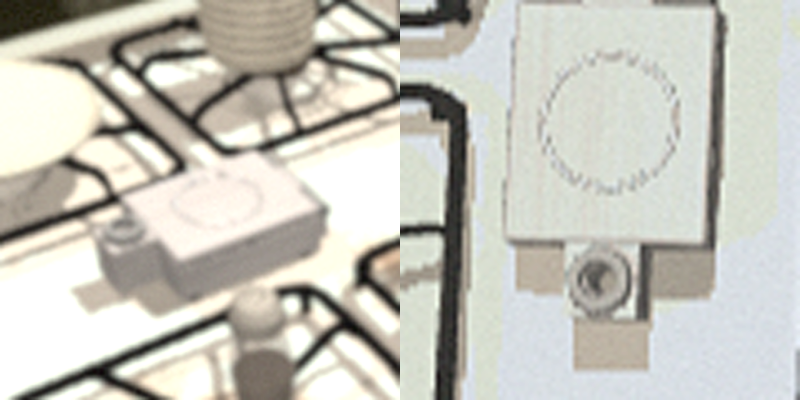

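The lid is shut: the top crop shows the plate flat and the ring at (599,282), i.e. full-frame (239.8,253.5); scene (237,179). Next is the slim pin.

Request:
step_arm(deltas=[{"xyz": [1.3, -3.3, 0], "twist": [0, 0, 0]}, {"xyz": [1.3, -3.3, 0], "twist": [0, 0, 0]}, {"xyz": [1.4, -3.3, 0], "twist": [0, 0, 0]}, {"xyz": [0, 0, -3.5], "twist": [0, 0, 0]}, {"xyz": [0, 0, -3.5], "twist": [0, 0, 0]}, {"xyz": [0, 0, -3.5], "twist": [0, 0, 0]}, {"xyz": [0, 0, -3.0], "twist": [0, 0, 0]}, {"xyz": [0, 0, 0], "twist": [0, 0, 0]}])

```text
time_s: 6.95
eef_pos: [491.1, -241.3, 105.1]
tcp_rot: [-0.286, -3.12, -0.009]
wrist_force: [-0.8, -0.5, -1.0]
grip_width: 51.2
gripper_force: 0.0
```

```bash
python3 - <<'E'
from h import *
np.set_printoptions(precision=1,suppress=True)
b=robot.camera("scene");a=robot.camera("top")
r=lambda i:cv2.resize(i,(400,400),interpolation=cv2.INTER_CUBIC)
cv2.imwrite("pics/b3.png",np.hstack([r(b[210:350,310:450]),r(a[170:270,400:500])]))
print(robot.read_state()["eef_pos"])
print("ring",at_z("top",[239.7,253.5],54),tri(("top",[239.7,253.5]),("scene",[236.9,179])),"lug",at_z("top",[240.45,253.5],46))
E
```

```text
[ 493.5 -243.5  111. ]
ring [409.5 202.8  54. ] (array([410.7, 203.3,  49.1]), np.float64(2.065251779218899)) lug [409.9 202.6  46. ]
```

View pics/b3.png

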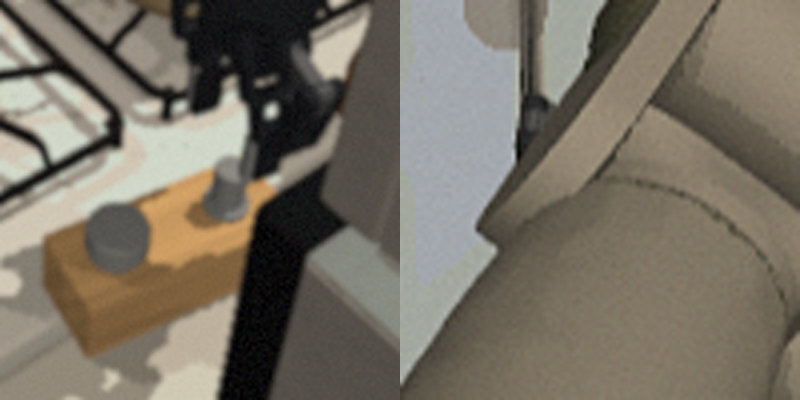

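```bash
python3 - <<'E'
from h import *
np.set_printoptions(precision=1,suppress=True)
f=lambda p:(proj("scene",p)-[310,210])*400/140
for p in([493,-245,85],[493,-245,111],[498,-219,116],[488,-271,116],[493,-245,50],[415,-230.6,73]): print(p,f(np.array(p)))
E
```

```text
[493, -245, 85] [228.3 169.1]
[493, -245, 111] [233.5 140.2]
[498, -219, 116] [210.7 105.1]
[488, -271, 116] [259.7 165.6]
[493, -245, 50] [221.7 205.9]
[415, -230.6, 73] [113.3 225.7]
```

Both fingers straddle the knob: knob top at crop (232,165) against a predicted (228,169). Next I descend and close.

Request:
step_arm(deltas=[{"xyz": [0, -0.1, -1.5], "twist": [0, 0, 0]}, {"xyz": [0, 0, -1.5], "twist": [0, 0, 0]}, {"xyz": [0, 0, -1.2], "twist": [0, 0, 0]}, {"xyz": [0, 0, -1.0], "twist": [0, 0, 0]}, {"xyz": [0, 0, 0], "twist": [0, 0, 0]}, {"xyz": [0, 0, 0], "twist": [0, 0, 0]}])

```text
time_s: 7.55
eef_pos: [493.7, -245.5, 59.6]
tcp_rot: [0.288, 3.127, -0.002]
wrist_force: [0.5, 0.2, -0.2]
grip_width: 50.8
gripper_force: 0.0
```

Request:
step_arm(deltas=[{"xyz": [0, 0, 0], "twist": [0, 0, 0]}, {"xyz": [0, 0, 0], "twist": [0, 0, 0]}, {"xyz": [0, 0, 0], "twist": [0, 0, 0]}, {"xyz": [0, 0, 0], "twist": [0, 0, 0]}, {"xyz": [0, 0, 0], "twist": [0, 0, 0]}, {"xyz": [0, 0, 0], "twist": [0, 0, 0]}, {"xyz": [0, 0, 0], "twist": [0, 0, 0]}], claw=0)

```text
time_s: 8.13
eef_pos: [493.6, -245.6, 59.5]
tcp_rot: [0.289, 3.127, -0.002]
wrist_force: [-1.0, 0.6, 6.2]
grip_width: 20.4
gripper_force: 58.4
```

Request:
step_arm(deltas=[{"xyz": [0, 0, 1], "twist": [0, 0, 0]}, {"xyz": [0, 0, 2], "twist": [0, 0, 0]}, {"xyz": [0, 0, 2.5], "twist": [0, 0, 0]}, {"xyz": [0, 0, 3], "twist": [0, 0, 0]}, {"xyz": [0, 0, 3], "twist": [0, 0, 0]}, {"xyz": [0, 0, 3.5], "twist": [0, 0, 0]}, {"xyz": [0, 0, 3.5], "twist": [0, 0, 0]}, {"xyz": [-1, 2, 1], "twist": [0, 0, 0]}])

```text
time_s: 8.8
eef_pos: [484.5, -227.9, 259.2]
tcp_rot: [0.291, 3.12, -0.009]
wrist_force: [0.7, -0.6, 0.1]
grip_width: 20.4
gripper_force: 58.7
```

Request:
step_arm(deltas=[{"xyz": [-1, 3, 0], "twist": [0, 0, 0]}, {"xyz": [-1, 3.3, 0], "twist": [0, 0, 0]}, {"xyz": [-1, 3.3, 0], "twist": [0, 0, 0]}, {"xyz": [-1, 3.3, 0], "twist": [0, 0, 0]}, {"xyz": [-0.8, 3.3, 0], "twist": [0, 0, 0]}, {"xyz": [-0.6, 3.3, 0], "twist": [0, 0, 0]}, {"xyz": [-0.5, 3.3, 0], "twist": [0, 0, 0]}, {"xyz": [-0.5, 3.3, 0], "twist": [0, 0, 0]}])

```text
time_s: 9.47
eef_pos: [418.3, 37.2, 254.2]
tcp_rot: [0.289, 3.127, -0.0]
wrist_force: [1.0, 0.4, -0.3]
grip_width: 20.2
gripper_force: 58.8
```

Request:
step_arm(deltas=[{"xyz": [-0.5, 3.3, 0], "twist": [0, 0, 0]}, {"xyz": [-0.4, 3.3, 0], "twist": [0, 0, 0]}, {"xyz": [0, 3.3, 0], "twist": [0, 0, 0]}, {"xyz": [0, 3.3, 0], "twist": [0, 0, 0]}, {"xyz": [0, 2.5, -2], "twist": [0, 0, 0]}, {"xyz": [0, 1, -3], "twist": [0, 0, 0]}, {"xyz": [0, 0, 0], "twist": [0, 0, 0]}, {"xyz": [0, 0, 0], "twist": [0, 0, 0]}])

```text
time_s: 10.13
eef_pos: [409.5, 202.7, 203.5]
tcp_rot: [-0.287, -3.127, 0.001]
wrist_force: [0.8, -1.0, -0.4]
grip_width: 20.3
gripper_force: 58.8
```

Request:
step_arm(deltas=[{"xyz": [0.1, 0, -2.5], "twist": [0, 0, 0]}, {"xyz": [0, 0, -2.5], "twist": [0, 0, 0]}, {"xyz": [0, 0, -2.5], "twist": [0, 0, 0]}, {"xyz": [0, 0, -1], "twist": [0, 0, 0]}, {"xyz": [0, 0, 0], "twist": [0, 0, 0]}, {"xyz": [0, 0, 0], "twist": [0, 0, 0]}])

```text
time_s: 10.63
eef_pos: [412.2, 202.1, 120.0]
tcp_rot: [0.291, 3.126, 0.001]
wrist_force: [1.4, -0.1, 0.0]
grip_width: 20.1
gripper_force: 58.8
```

```bash
python3 - <<'E'
from h import *
np.set_printoptions(precision=1,suppress=True)
b=robot.camera("scene");a=robot.camera("top"); cv2.imwrite("pics/raw_s2.png",b)
r=lambda i:cv2.resize(i,(480,480),interpolation=cv2.INTER_CUBIC)
cv2.imwrite("pics/b4.png",np.clip(np.hstack([r(b[130:210,200:280]),cv2.resize(a,(320,200)).repeat(1,0) if 0 else cv2.copyMakeBorder(cv2.resize(a,(320,200)),0,280,0,0,cv2.BORDER_CONSTANT)])*1.4,0,255).astype(np.uint8))
p=robot.read_state()["eef_pos"];print(p)
f=lambda q:(proj("scene",np.array(q))-[200,130])*6
for dz in(-51.5,-9.5,-4.5,25): print(dz,f(p+[0,0,dz]))
for q in([411,203,54],[411,203,46],[412,203,36]): print(q,f(q))
for t in("slim_pin","spring_ring","slim_pin_knob"):
    o=out("scene",t); print(t,o and (o["p"],o["pixel"],int(o["mask"].sum())))
E
```

```text
[412.3 202.5 120.2]
-51.5 [216.9 254.4]
-9.5 [202.7 166.3]
-4.5 [201.  155.5]
25 [190.4  90. ]
[411, 203, 54] [218.3 284.6]
[411, 203, 46] [220.8 300.5]
[412, 203, 36] [226.2 319.3]
slim_pin (0.57, [262.7, 178.1], 2098)
spring_ring (0.36, [366.1, 301.0], 2939)
slim_pin_knob (0.48, [238.9, 168.1], 72)
```

View pics/b4.png

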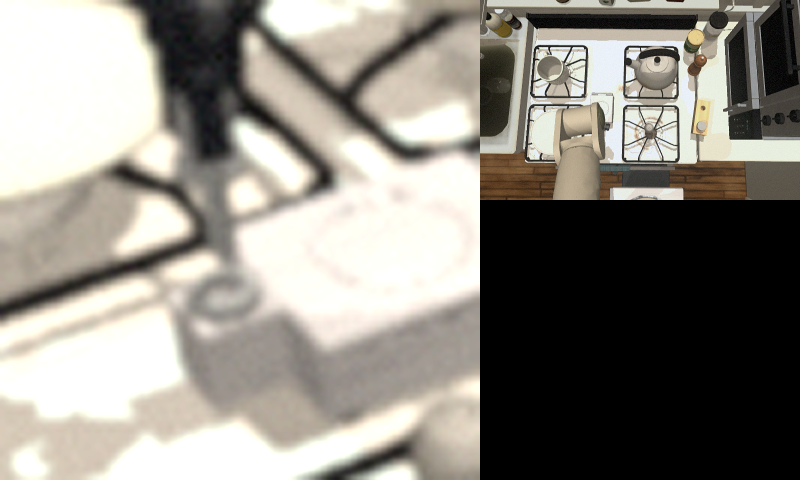

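The pin tip is at crop (224,262) with the ring centred below it at (224,293). That offset matches the predicted (−1,+30), so the pin is lined up to about 1 mm. Lowering slowly.

Request:
step_arm(deltas=[{"xyz": [-0.1, 0, -0.8], "twist": [0, 0, 0]}, {"xyz": [0, 0, -0.6], "twist": [0, 0, 0]}, {"xyz": [0, 0, -0.5], "twist": [0, 0, 0]}, {"xyz": [0, 0, -0.4], "twist": [0, 0, 0]}, {"xyz": [0, 0, -0.3], "twist": [0, 0, 0]}, {"xyz": [0, 0, 0], "twist": [0, 0, 0]}])

```text
time_s: 11.38
eef_pos: [409.9, 202.9, 91.6]
tcp_rot: [-0.289, -3.127, -0.0]
wrist_force: [0.7, 1.8, -1.5]
grip_width: 20.2
gripper_force: 58.6
```

Request:
step_arm(deltas=[{"xyz": [0.05, 0, -0.3], "twist": [0, 0, 0]}, {"xyz": [0, 0, -0.3], "twist": [0, 0, 0]}, {"xyz": [0, 0, -0.3], "twist": [0, 0, 0]}, {"xyz": [0, 0, 0], "twist": [0, 0, 0]}])

```text
time_s: 11.72
eef_pos: [410.4, 202.9, 82.8]
tcp_rot: [-0.289, -3.128, -0.0]
wrist_force: [0.4, 3.9, -2.8]
grip_width: 19.8
gripper_force: 58.7
```

Request:
step_arm(deltas=[{"xyz": [0, 0.06, -0.3], "twist": [0, 0, 0]}, {"xyz": [0, 0, -0.4], "twist": [0, 0, 0]}, {"xyz": [0, 0, -0.4], "twist": [0, 0, 0]}, {"xyz": [0, 0, 0], "twist": [0, 0, 0]}])

```text
time_s: 12.05
eef_pos: [410.2, 203.1, 71.4]
tcp_rot: [-0.289, -3.127, 0.001]
wrist_force: [0.1, 0.7, -1.5]
grip_width: 20.5
gripper_force: 58.9
```

Request:
step_arm(deltas=[{"xyz": [0, 0, -0.4], "twist": [0, 0, 0]}, {"xyz": [0, 0, -0.4], "twist": [0, 0, 0]}, {"xyz": [0, 0, -0.2], "twist": [0, 0, 0]}, {"xyz": [0, 0, -0.2], "twist": [0, 0, 0]}, {"xyz": [0, 0, 0], "twist": [0, 0, 0]}, {"xyz": [0, 0, 0], "twist": [0, 0, 0]}])

```text
time_s: 12.55
eef_pos: [410.7, 203.3, 60.5]
tcp_rot: [0.289, 3.128, -0.0]
wrist_force: [-1.6, -0.9, 5.1]
grip_width: 19.8
gripper_force: 59.5
```

Spring contact starts here, as expected. I'll press the last ~2 mm.

Request:
step_arm(deltas=[{"xyz": [0, 0, -0.1], "twist": [0, 0, 0]}, {"xyz": [0, 0, -0.1], "twist": [0, 0, 0]}, {"xyz": [0, 0, -0.1], "twist": [0, 0, 0]}, {"xyz": [0, 0, 0], "twist": [0, 0, 0]}, {"xyz": [0, 0, 0], "twist": [0, 0, 0]}])

```text
time_s: 12.97
eef_pos: [410.8, 203.3, 58.0]
tcp_rot: [0.289, 3.128, 0.0]
wrist_force: [-2.5, -0.8, 10.5]
grip_width: 19.9
gripper_force: 60.3
```

Request:
step_arm(deltas=[{"xyz": [0, 0, -0.1], "twist": [0, 0, 0]}, {"xyz": [0, 0, -0.1], "twist": [0, 0, 0]}, {"xyz": [0, 0, 0], "twist": [0, 0, 0]}, {"xyz": [0, 0, 0], "twist": [0, 0, 0]}, {"xyz": [0, 0, 0], "twist": [0, 0, 0]}])

```text
time_s: 13.38
eef_pos: [410.9, 203.4, 57.4]
tcp_rot: [0.288, 3.127, 0.0]
wrist_force: [-9.4, -3.8, 29.4]
grip_width: 19.5
gripper_force: 62.3
```

```bash
python3 - <<'E'
from h import *
b=robot.camera("scene")
cv2.imwrite("pics/b5.png",np.clip(cv2.resize(b[130:210,200:280],(480,480),interpolation=cv2.INTER_CUBIC)*1.4,0,255).astype(np.uint8))
s=robot.read_state();print(s["wrist_force"],s["eef_pos"],s["time_s"])
E
```

```text
[-8.69414911 -3.01843729 28.98390708] [410.96291313 203.4085288   57.37930515] 13.4333
```

View pics/b5.png

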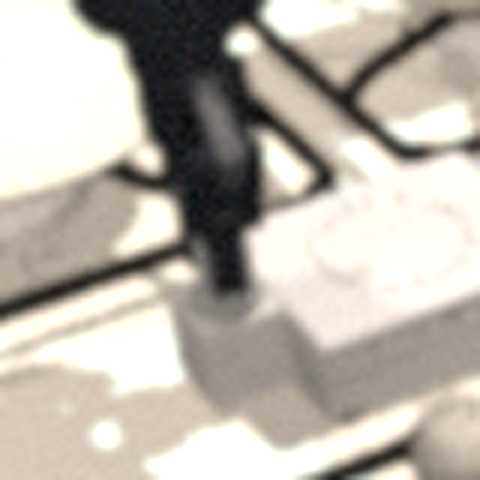

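The picture shows the collar down on the lug at crop (224,300), upright and seated, with the fingers holding the knob and about 29 N of steady push. Handing in.

```bash
python3 -c "
from workcell import robot
print(robot.close_job())"
```

```text
the job is handed in; nothing more can be done
None
```

I shut the lid and pushed the slim pin down through both lugs until its collar bottomed out on the ring; I handed in still gripping it with about 29 N of push. The hand-in gave no verdict, so I can't confirm the result beyond the last picture and force readings.

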